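# Lock the filter canister into the empty bayonet port

### The arm

A 6-joint arm with a two-finger parallel gripper is mounted at the origin on the work surface. World frame = base frame: x ahead of the robot, y to its left, z up, the work surface at z = 0. Lengths are in m, angles in rad, forces in N, time in s.
With the tool pointing down it reaches from about 0.3 to 0.825 m from the base axis. Payload 5.4 kg.
Tool frame: the origin (TCP) lies between the finger pads; the fingertips stand 25 mm ahead of it and the grasp point (between the pads) lies 6 mm ahead of it; z points along the fingers, y is the direction in which the jaws open and shut (so a half turn about z gives the same grasp; the last joint's range is limited). The gripper opens to 92 mm and grips with 3 to 60 N. Pads are 20 mm wide; open, the fingers measure 128 mm over their backs; the gripper's body (75 mm by 189 mm) begins 69 mm behind the grasp point.
Start: joints at [-1.516, 0.158, 1.597, -0, 1.386, -0.21], TCP at [0.15, -0.555, 0.24] pointing down, gripper open.
Joint ranges: [-2.91, 2.91], [-0.94, 2.29], [0.18, 2.7], [-1.29, 4.43], [0.17, 2.64], [-3, 3]. Speed limits (rad/s): [2.57, 2.57, 3.14, 3.14, 3.14, 3.14].

### API

Orientations are given as a 3x3 rotation matrix whose columns are the frame's x, y, z axes.
In Python, from plant import sensors, cams, arm gives the robot as it stands.
- The arm moves only by the tool move_arm, never from a script. Its arguments are lists of equal length, an entry for each row: "delta_pos": the shift along the tool's x, y, z in cm, a list of three; "yaw": the turn about the tool's z in rad. In form: {"delta_pos": [[x, y, z], ...], "yaw": [yaw, ...]}. A call has 1 to 12 rows; each row shifts and turns the commanded pose from where the row before left it, along the tool's axes as they then stand; what a row does not reach is not made up. A row lasts 1/12 s, in which the tool goes at most 41.7 mm and 7.16 degrees, less where a joint would pass 70% of its speed; a pose out of reach is approached as far as the arm can. A call is refused whole if a number of a shift passes 4.17 or a number of a turn 0.125, either way. A call with a gripper value outside its range is refused whole. "gripper" is the closure, from -1 (fully open) to 1 (shut), set as the call begins (left out, the last holds). The fingers move at their own pace and stop on an object; "squeeze" is the grip in N (left out, the last holds). Time passes only in rows, so rows that do not move let the fingers close. It gives the time, the measured TCP pose, the force and the opening at its end, in the units of the state.
- sensors.get_state(): the state, without advancing time (a new reading comes with each control period).
- cams.snapshot(name): name is "side" or "top" or "wrist"; returns the picture (420x560x3 uint8, blue, green, red); there is no depth.
- cams.camera_model(name): a dict with "fovy" (degrees; the focal length in pixels is half the picture's height over the tangent of half this angle, whatever the lens; pixels are square), "cx", "cy" (the principal point, pixels), "world_to_cam" (4x4, takes a point from world to camera coordinates); the wrist camera has in their place "hand_eye" (4x4, takes a point from camera to tool coordinates, whose origin is the TCP and whose axes are the flange's). Camera axes: x right, y up, looking along -z (the intrinsics and any distortion apply to the point x, -y, -z); pixel columns grow to the right and rows downward; lengths in m; the calibration is good to about 2 mm. A picture is of the moment at which its call begins: read the wrist's pose just before it. camera_model takes no time and is no camera call.
- arm.finish_job(): hands the job in, once; it reports no verdict.
The state is a dict: "t": time; "joints": joint angles; "joint_vel": joint speeds; "joint_torque": joint torques, N m; "position": TCP position; "ee_rot": TCP orientation; "wrist_force": force on the tool from outside, world axes, zero at the start; "wrist_torque": the same for the moment, N m; "grip_width": finger opening in m.
Only numpy, scipy, OpenCV 4.12 (cv2) and the standard library are available. Lean on these libraries where they do the work, as an engineer would, in place of code of your own. Each camera call takes 0.05 s, during which the arm holds its last target. There are 200 camera calls.

### The job

Fit the loose filter canister with the two side lugs into the empty bayonet port: lower its lugs through the port's two notches, push it down against the spring, give it a quarter turn clockwise (seen from above) and let it spring up so that it is seated and locked like the one in the neighbouring port. Let go of it, and leave the other things on the bench where they are.

Things in the scene. Friction and masses are not known exactly. Their poses are not given: they have to be found in the camera images.
- canister_mid (a point): the filter canister, loose and upright on the bench, 0.2 to 0.4 kg, 105 mm tall. Grey round body 60 mm diameter, 70 mm tall, the foot tapered to 48 mm over the lowest 6 mm. Two black lugs stand out at its +x and -x, 14 mm wide, out to 40 mm from the axis, 6 to 14 mm above the underside. Point: on the axis, 52.5 mm above the underside; z up. A half turn about z makes no difference.
- canister_bar (a point): centre of the black grip bar on the canister's top, 87.5 mm above its underside. The bar is 54 mm long (along x, in line with the lugs), 20 mm thick (along y, flat sides to grip) and 35 mm high.
- port_top (a point): the empty port, fixed, facing up: black round foot 120 mm diameter, aluminium collar 98 mm outer diameter, its top 43 mm above the bench. Point: on the axis, level with the collar's top; z up. The lip's bore is 66 mm wide, with notches for the lugs at +x and -x. Seated, the canister's lugs and bar lie along this frame's y (4 to 8 degrees of play) and its centre is 32.5 mm above this point.
- port_notch (a point): the notch at +x in the port's lip (its twin is opposite), at the level of the collar's top, 38 mm from the axis. At least 22 mm wide, open to 43 mm from the axis. Entered here, the lugs can turn clockwise only (from above), under the lip, up to a stop about 8 degrees past the quarter turn; there they rise into pockets. Solid stops block the other way.
- port_floor (a point): centre of the floor of the port's cup, 15 mm above the bench, 28 mm below the collar's top. Height of the canister's underside above this point: 18 mm where it meets the free spring plate; 3 mm or less for the lugs to turn beneath the lip; 0 is the hard stop; 8 mm when seated, lugs up in their pockets. The lip is 11 mm thick (6 mm over the pockets).
- plunger (a joint): travel of the 40 mm steel spring plate in the empty port, in m; it pushes up with 5 N when free and 11.3 N when fully down: 0 when free (up), 0.018 pressed to the floor, 0.010 with a canister seated and locked.
- used_port_top (a point): the neighbouring port, the same but with a canister already locked in it, all fixed; it shows how the finished job looks. Point on its axis at the level of its collar's top, 43 mm above the bench; its canister's grip bar lies along this frame's y and its top is 128 mm above the bench. Not to be handled.
- jar_mid (a point): a plain grey round jar, 62 mm diameter, 100 mm tall, with a round knob on top and NO lugs: not the part to fit. Point at its centre, 50 mm above its underside. Bystander
- carton_small_mid (a point): small white carton 45 x 50 x 45 mm high, point at its centre. Bystander
- carton_long_mid (a point): long white carton 170 x 60 x 60 mm high, point at its centre. Bystander
- bottle_mid (a point): amber bottle, 64 mm diameter, 150 mm tall, point at its centre. Bystander
- rack_mid (a point): black cartridge rack 75 x 212 x 45 mm high, point at its centre. Bystander
- tip_box_mid (a point): white box with clear lid, 87 x 122 x 67 mm high, point at its centre. Bystander
There are look-alikes about, which are no part of the job. Leave any red look-alike of the part that bears port_top alone.

How it is judged:
By the outcome, as a careful person would: the job done as asked, in the order asked, and still so for the second after the job is handed in, with the robot touching nothing.
It also fails if it takes over 45 s, if anything falls off the work surface, if the arm or the gripper's body presses on something with over 40 N, if the wrist force passes 120 N, or if a joint passes its speed limit or range.

## Working session

There is one attempt and no reset: what is moved stays moved. The work goes in short steps, Python scripts to look and compute and a tool call to move; the robot and the scene stay as the last step left them, time stands still between calls to the robot, and variables do not carry over. Pictures are saved under pics/ and viewed, about 8 in all and at most 12, crops included, and the job is handed in when it is done.

Besides the shell and the picture viewer there is one more tool, called after ">>>" by a JSON object that holds its "fn" and its "kwargs", one argument or row to a line. move_arm: Moves the arm, as the interface text tells. Its arguments: {"type":"object","properties":{"delta_pos":{"type":"array"},"yaw":{"type":"array"},"gripper":{"type":"number"},"squeeze":{"type":"number"}},"required":["delta_pos","yaw"]}

```bash
ls; mkdir -p pics; python3 - <<'E'
from plant import sensors,cams,arm
import cv2,json
s=sensors.get_state();print({k:s[k] for k in('t','position','ee_rot','wrist_force','grip_width')})
for n in('side','top','wrist'):
    print(n,cams.camera_model(n))
for n in('top','side'):
    cv2.imwrite(f'pics/{n}0.png',cams.snapshot(n))
E
```

```text
pics
{'t': 0.0, 'position': array([ 0.1504256 , -0.55437235,  0.23863133]), 'ee_rot': array([[ 9.65149872e-01,  2.61697754e-01, -1.03689796e-04],
       [ 2.61697475e-01, -9.65148090e-01,  1.89648139e-03],
       [ 3.96228911e-04, -1.85752413e-03, -9.99998196e-01]]), 'wrist_force': array([-0.58365927, -0.64192893,  0.35003407]), 'grip_width': 0.09192912294806711}
side {'fovy': 54.87551467707066, 'cx': 281.4770947388371, 'cy': 209.4289813370225, 'world_to_cam': array([[-0.88694321, -0.46186597, -0.00340193,  0.48531542],
       [ 0.34242589, -0.66248391,  0.66622787, -0.22245525],
       [-0.3099617 ,  0.58974137,  0.74574047, -1.03502403],
       [ 0.        ,  0.        ,  0.        ,  1.        ]])}
top {'fovy': 51.99683533637804, 'cx': 288.7639491940562, 'cy': 208.6272504420616, 'world_to_cam': array([[-0.01774293, -0.99981864,  0.00691991, -0.01656862],
       [ 0.99915557, -0.01747379,  0.03718627, -0.5297734 ],
       [-0.0370586 ,  0.00757386,  0.99928439, -1.08211238],
       [ 0.        ,  0.        ,  0.        ,  1.        ]])}
wrist {'fovy': 63.82788374681186, 'cx': 282.50841172567806, 'cy': 215.00472597116476, 'hand_eye': array([[ 2.11055470e-04,  9.60557052e-01,  2.78082912e-01,
         7.92670414e-02],
       [ 9.99999935e-01, -2.83694148e-04,  2.20973514e-04,
        -2.73623192e-05],
       [ 2.91148162e-04,  2.78082848e-01, -9.60557049e-01,
        -1.44104877e-01],
       [ 0.00000000e+00,  0.00000000e+00,  0.00000000e+00,
         1.00000000e+00]])}
```

View pics/top0.png

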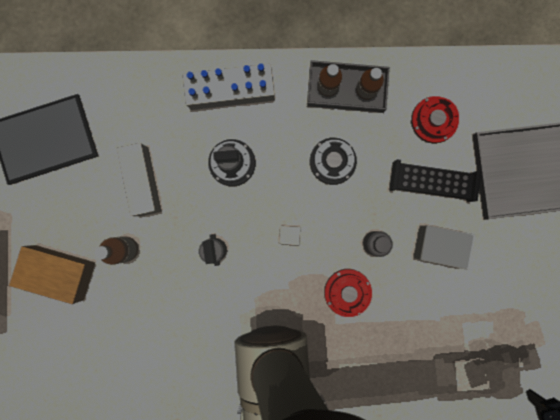

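View pics/side0.png

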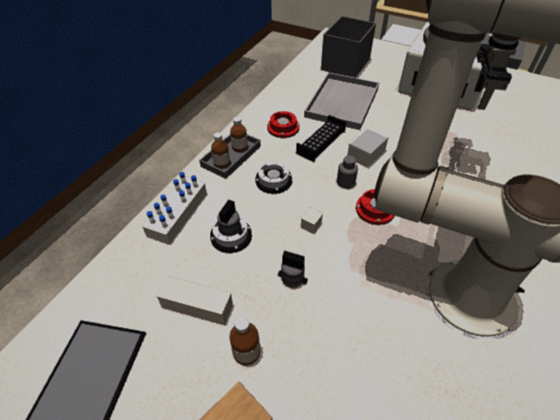

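Top view: loose canister at about (212,250), empty port (333,160), locked one (232,160), jar (377,243). Next I'll zoom in on the canister and port.

```bash
cat > h.py <<'E'
import numpy as np,cv2
from plant import sensors,cams
def rays(name,px,z,s=None):
    m=cams.camera_model(name); f=210/np.tan(np.radians(m['fovy']/2))
    px=np.atleast_2d(px).astype(float)
    d=np.c_[(px[:,0]-m['cx'])/f,-(px[:,1]-m['cy'])/f,-np.ones(len(px))]
    if name=='wrist':
        T=np.eye(4);T[:3,:3]=s['ee_rot'];T[:3,3]=s['position'];C=T@m['hand_eye']
    else: C=np.linalg.inv(m['world_to_cam'])
    d=d@C[:3,:3].T;o=C[:3,3]
    return o+d*((z-o[2])/d[:,2])[:,None]
E
python3 - <<'E'
import cv2,numpy as np
from h import *
I=cv2.imread('pics/top0.png')
a=cv2.resize(I[220:280,180:250],None,fx=6,fy=6,interpolation=cv2.INTER_CUBIC)[:360,:400]
b=cv2.resize(I[130:190,300:366],None,fx=6,fy=6,interpolation=cv2.INTER_CUBIC)[:360,:396]
cv2.imwrite('pics/z1.png',np.hstack([a,b]))
print(rays('top',[[212,250]],.1),rays('top',[[333,160]],.043))
E
```

```text
[[0.43331359 0.154216   0.1       ]] [[ 0.64649883 -0.13708858  0.043     ]]
```

View pics/z1.png

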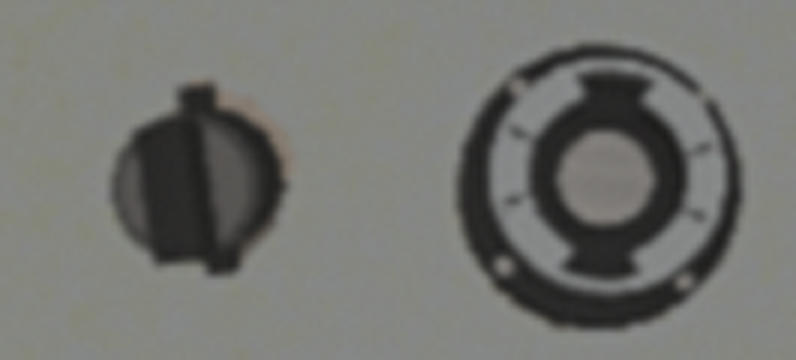

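Canister bar/lugs lie at a yaw of about +9°, the port's notches about -5°, both roughly along ±x. To keep joint 6 within range for the clockwise quarter turn, I'll use the tool with its x towards -x. First I go above the port.

>>> {"fn": "move_arm", "kwargs": {
  "delta_pos": [
    [2.94, -1.36, 0],
    [2.94, -1.36, 0],
    [2.94, -1.36, 0],
    [2.94, -1.36, 0],
    [2.94, -1.36, 0],
    [2.94, -1.36, 0],
    [2.94, -1.36, 0],
    [2.94, -1.36, 0],
    [2.94, -1.36, 0],
    [2.94, -1.36, 0],
    [2.94, -1.36, 0],
    [2.94, -1.36, 0]
  ],
  "yaw": [0, 0, 0, 0, 0, 0, 0, 0, 0, 0, 0, 0],
  "gripper": -1
}}

```text
t: 1.1
position: [0.4491, -0.3036, 0.2392]
ee_rot: [[0.965, 0.262, -0.001], [0.262, -0.965, 0.001], [-0.0, -0.001, -1.0]]
wrist_force: [0.4, -0.4, -0.8]
grip_width: 0.0919
```

>>> {"fn": "move_arm", "kwargs": {
  "delta_pos": [
    [2.94, -1.36, 0],
    [2.94, -1.36, 0],
    [2.94, -1.36, 0],
    [2.94, -1.36, 0],
    [2.94, -1.36, 0],
    [2.94, -1.36, 0],
    [2.94, -1.36, 0],
    [2.94, -1.36, 0],
    [0, 0, 0],
    [0, 0, 0],
    [0, 0, 0],
    [0, 0, 0]
  ],
  "yaw": [0, 0, 0, 0, 0, 0, 0, 0, -0.12, -0.12, -0.12, -0.12]
}}

```text
t: 2.1
position: [0.6467, -0.1381, 0.2387]
ee_rot: [[0.731, 0.683, -0.001], [0.683, -0.731, 0.001], [-0.001, -0.001, -1.0]]
wrist_force: [-0.5, -0.2, 1.0]
grip_width: 0.0919
```

>>> {"fn": "move_arm", "kwargs": {
  "delta_pos": [
    [0, 0, 0],
    [0, 0, 0],
    [0, 0, 0],
    [0, 0, 0],
    [0, 0, 0],
    [0, 0, 0],
    [0, 0, 0],
    [0, 0, 0],
    [0, 0, 0],
    [0, 0, 0],
    [0, 0, 0],
    [0, 0, 0]
  ],
  "yaw": [-0.12, -0.12, -0.12, -0.12, -0.12, -0.12, -0.12, -0.12, -0.12, -0.12, -0.12, -0.12]
}}

```text
t: 3.1
position: [0.6465, -0.1384, 0.2388]
ee_rot: [[-0.581, 0.814, -0.001], [0.814, 0.581, 0.001], [0.001, -0.001, -1.0]]
wrist_force: [-1.2, -0.5, 0.0]
grip_width: 0.0917
```

>>> {"fn": "move_arm", "kwargs": {
  "delta_pos": [
    [0, 0, 0],
    [0, 0, 0],
    [0, 0, 0],
    [0, 0, 0],
    [0, 0, 0],
    [0, 0, 0],
    [0, 0, 0],
    [0, 0, 0],
    [0, 0, 0]
  ],
  "yaw": [-0.12, -0.12, -0.12, -0.12, -0.12, -0.12, -0.12, 0, 0]
}}

```text
t: 3.85
position: [0.6465, -0.1384, 0.2391]
ee_rot: [[-0.993, 0.12, -0.001], [0.12, 0.993, 0.0], [0.001, 0.0, -1.0]]
wrist_force: [-0.1, -0.2, 0.7]
grip_width: 0.0919
```

```bash
python3 - <<'E'
from h import *
s=sensors.get_state();I=cams.snapshot('wrist');cv2.imwrite('pics/w1.png',I);np.save('w1.npy',np.r_[s['position'],s['ee_rot'].ravel()])
print(s['t'],s['position'],s['ee_rot'],s['joints'],s['wrist_force'])
E
```

```text
3.85 [ 0.64654434 -0.13841463  0.23905703] [[-9.92788244e-01  1.19877827e-01 -8.99043715e-04]
 [ 1.19877476e-01  9.92788599e-01  4.34728769e-04]
 [ 9.44674690e-04  3.23818520e-04 -9.99999501e-01]] [-3.93273577e-01  3.80500130e-01  1.33086846e+00  5.75750193e-05
  1.43122106e+00 -1.84391127e+00] [-0.05628437 -0.20935621  0.69781592]
```

View pics/w1.png

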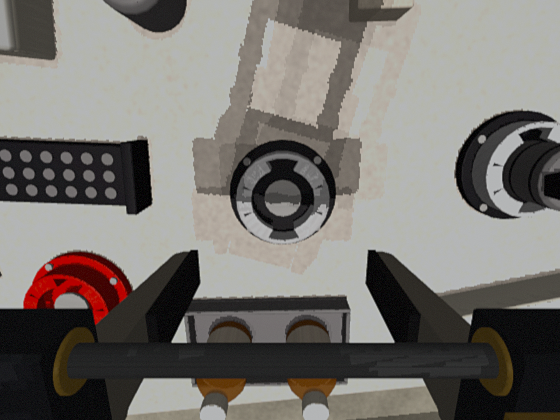

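Port centred about (284,195), notches at about (281,160) and (291,233) in the wrist view. I'll measure it in the z = 43 mm plane.

```bash
cat > port.py <<'E'
from h import *
def port(I,s,name='wrist',guess=(0.6465,-0.138)):
    # rectify to plane z=.043, 0.25 mm/px around guess
    N=560;sc=.00025
    m=cams.camera_model(name);f=210/np.tan(np.radians(m['fovy']/2))
    g=np.mgrid[0:N,0:N];X=guess[0]+(N/2-g[0])*sc;Y=guess[1]+(N/2-g[1])*sc
    P=np.stack([X,Y,np.full_like(X,.043),np.ones_like(X)],-1)
    if name=='wrist':
        T=np.eye(4);T[:3,:3]=s['ee_rot'];T[:3,3]=s['position'];W=np.linalg.inv(T@m['hand_eye'])
    else:W=m['world_to_cam']
    c=P@W.T
    u=m['cx']+f*c[...,0]/-c[...,2];v=m['cy']-f*c[...,1]/-c[...,2]
    R=cv2.remap(I,u.astype(np.float32),v.astype(np.float32),cv2.INTER_LINEAR)
    return R,sc,N
E
python3 - <<'E'
from port import *
a=np.load('w1.npy');s=dict(position=a[:3],ee_rot=a[3:].reshape(3,3))
I=cv2.imread('pics/w1.png')
R,sc,N=port(I,s);cv2.imwrite('pics/r1.png',R)
E
```

```text
(no output)
```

View pics/r1.png

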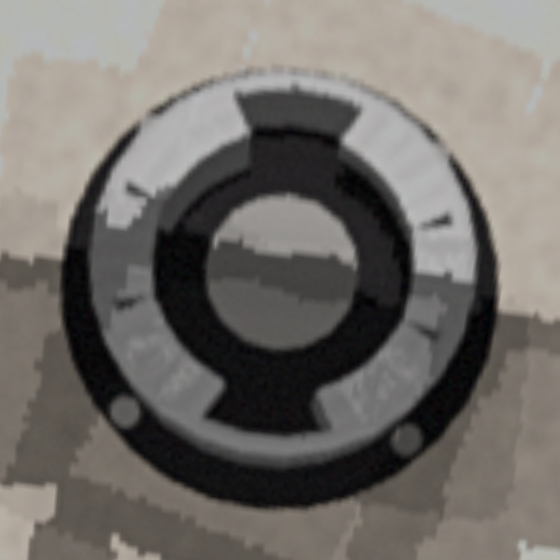

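Port about (0.650, -0.139), notch yaw about -5.5° (rim width 97 mm ✓, notch at 43 mm ✓). Now to the canister.

>>> {"fn": "move_arm", "kwargs": {
  "delta_pos": [
    [2.09, 2.25, 0],
    [2.09, 2.25, 0],
    [2.09, 2.25, 0],
    [2.09, 2.25, 0],
    [2.09, 2.25, 0],
    [2.09, 2.25, 0],
    [2.09, 2.25, 0],
    [2.09, 2.25, 0],
    [2.09, 2.25, 0],
    [2.09, 2.25, 0],
    [2.09, 2.25, 0],
    [2.09, 2.25, 0]
  ],
  "yaw": [0, 0, 0, 0, 0, 0, 0, 0, 0, 0, 0, 0]
}}

```text
t: 4.9
position: [0.4281, 0.1598, 0.2397]
ee_rot: [[-0.993, 0.12, 0.0], [0.12, 0.993, 0.0], [-0.0, 0.0, -1.0]]
wrist_force: [-0.4, -0.3, -0.8]
grip_width: 0.0918
```

>>> {"fn": "move_arm", "kwargs": {
  "delta_pos": [
    [0, 0, 0],
    [0, 0, 0],
    [0, 0, 0],
    [0, 0, 0],
    [0, 0, 0]
  ],
  "yaw": [-0.095, -0.095, -0.095, 0, 0]
}}

```text
t: 5.32
position: [0.4291, 0.1589, 0.2396]
ee_rot: [[-0.987, -0.163, -0.0], [-0.163, 0.987, 0.0], [0.0, 0.0, -1.0]]
wrist_force: [-0.6, -0.0, 0.2]
grip_width: 0.0919
```

```bash
python3 - <<'E'
from h import *
s=sensors.get_state();I=cams.snapshot('wrist');cv2.imwrite('pics/w2.png',I);np.save('w2.npy',np.r_[s['position'],s['ee_rot'].ravel()])
print(s['t'],s['position'],s['ee_rot'],s['joints'])
cv2.imwrite('pics/w2c.png',cv2.resize(I[60:290,180:400],None,fx=2.5,fy=2.5,interpolation=cv2.INTER_CUBIC))
print(rays('top',[[209.7,251.7]],.105),rays('top',[[215,250]],.014))
E
```

```text
5.3167 [0.42907702 0.15889596 0.239613  ] [[-9.86577578e-01 -1.63293236e-01 -2.62195926e-05]
 [-1.63293238e-01  9.86577577e-01  6.36907959e-05]
 [ 1.54673860e-05  6.71173933e-05 -9.99999998e-01]] [ 8.94757579e-02 -1.55938858e-01  1.91161149e+00  6.69190194e-05
  1.38594044e+00 -1.64536065e+00]
[[0.42978269 0.15869221 0.105     ]] [[0.42839929 0.16144397 0.014     ]]
```

View pics/w2c.png

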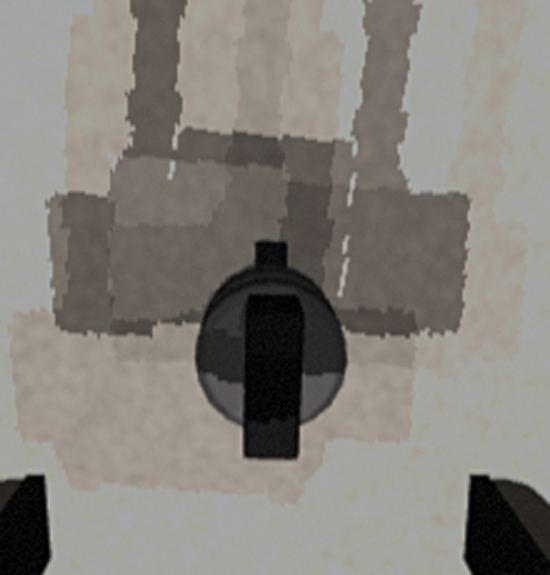

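Canister bar seen at crop cols 244–300, rows 295–458; shoulder circle cols 196–347 and lower edge row 428; near lug at col 271, row 241. Convert:

```bash
python3 - <<'E'
from h import *
a=np.load('w2.npy');s=dict(position=a[:3],ee_rot=a[3:].reshape(3,3))
def t(cx,cy,z):
    p=rays('wrist',[[180+cx/2.5,60+cy/2.5]],z,s)[0]; return ((p-s['position'])@s['ee_rot']*1000).round(1),p.round(4)
for n,c in dict(barfarL=(243,458,.105),barfarR=(298,458,.105),nearBot=(273,295,.07),bodyL=(196,352,.07),bodyR=(347,352,.07),bodyfar=(272,428,.07),lugbot=(271,241,.006),lugtopL=(255,241,.014),lugR=(287,241,.014)).items(): print(n,*t(*c))
E
```

```text
barfarL [-28.7  -4.5 134.6] [0.4581 0.1592 0.105 ]
barfarR [-28.7  14.9 134.6] [0.4549 0.1783 0.105 ]
nearBot [ 23.2   6.5 169.6] [0.4051 0.1615 0.07  ]
bodyL [  1.2 -22.9 169.6] [0.4316 0.1362 0.07  ]
bodyR [  1.2  34.9 169.6] [0.4222 0.1932 0.07  ]
bodyfar [-29.5   6.4 169.6] [0.4571 0.17   0.07  ]
lugbot [ 36.3   6.8 233.6] [0.3922 0.1597 0.006 ]
lugtopL [ 37.1  -0.3 225.6] [0.3925 0.1525 0.014 ]
lugR [ 37.1  13.6 225.6] [0.3902 0.1662 0.014 ]
```

>>> {"fn": "move_arm", "kwargs": {
  "delta_pos": [
    [-0.15, 0.5, 0],
    [0, 0, 2.0],
    [0, 0, 2.0],
    [0, 0, 2.0],
    [0, 0, 2.0],
    [0, 0, 2.0],
    [0, 0, 2.0],
    [0, 0, 1.2],
    [0, 0, 0.8],
    [0, 0, 0],
    [0, 0, 0]
  ],
  "yaw": [0, 0, 0, 0, 0, 0, 0, 0, 0, 0, 0]
}}

```text
t: 6.28
position: [0.43, 0.1641, 0.0998]
ee_rot: [[-0.986, -0.167, -0.0], [-0.167, 0.986, 0.0], [0.0, 0.0, -1.0]]
wrist_force: [0.4, -0.5, -0.7]
grip_width: 0.0918
```

>>> {"fn": "move_arm", "kwargs": {
  "delta_pos": [
    [0, 0, 0],
    [0, 0, 0],
    [0, 0, 0],
    [0, 0, 0],
    [0, 0, 0],
    [0, 0, 0],
    [0, 0, 0],
    [0, 0, 0],
    [0, 0, 0],
    [0, 0, 0]
  ],
  "yaw": [0, 0, 0, 0, 0, 0, 0, 0, 0, 0],
  "gripper": 1,
  "squeeze": 35
}}

```text
t: 7.12
position: [0.4298, 0.164, 0.0996]
ee_rot: [[-0.986, -0.167, -0.0], [-0.167, 0.986, 0.0], [0.0, 0.0, -1.0]]
wrist_force: [0.1, 1.0, 0.1]
grip_width: 0.0272
```

>>> {"fn": "move_arm", "kwargs": {
  "delta_pos": [
    [0, 0, 0],
    [0, 0, 0],
    [0, 0, 0],
    [0, 0, -0.5],
    [0, 0, -1.0],
    [0, 0, -1.5],
    [0, 0, -1.5],
    [0, 0, -1.5],
    [0, 0, -1.0],
    [0, 0, -1.0],
    [0, 0, 0]
  ],
  "yaw": [0, 0, 0, 0, 0, 0, 0, 0, 0, 0, 0]
}}

```text
t: 8.03
position: [0.431, 0.1642, 0.1819]
ee_rot: [[-0.986, -0.167, 0.004], [-0.167, 0.986, 0.0], [-0.004, -0.0, -1.0]]
wrist_force: [0.3, 0.2, -2.0]
grip_width: 0.02
```

>>> {"fn": "move_arm", "kwargs": {
  "delta_pos": [
    [-1.38, -2.8, 0],
    [-1.38, -2.8, 0],
    [-1.38, -2.8, 0],
    [-1.38, -2.8, 0],
    [-1.38, -2.8, 0],
    [-1.38, -2.8, 0],
    [-1.38, -2.8, 0],
    [-1.38, -2.8, 0],
    [-1.38, -2.8, 0],
    [-1.38, -2.8, 0],
    [-1.38, -2.8, 0],
    [-1.38, -2.8, 0]
  ],
  "yaw": [0, 0, 0, 0, 0, 0, 0, 0, 0, 0, 0, 0]
}}

```text
t: 9.03
position: [0.6494, -0.1406, 0.1781]
ee_rot: [[-0.986, -0.167, -0.002], [-0.167, 0.986, 0.001], [0.002, 0.001, -1.0]]
wrist_force: [1.1, 1.1, -2.8]
grip_width: 0.0198
```

>>> {"fn": "move_arm", "kwargs": {
  "delta_pos": [
    [0, 0, 0],
    [0, 0, 0],
    [0, 0, 0],
    [0, 0, 0],
    [0, 0, 0],
    [0, 0, 0]
  ],
  "yaw": [0.088, 0.088, 0.088, 0, 0, 0]
}}

```text
t: 9.53
position: [0.649, -0.1393, 0.1789]
ee_rot: [[-0.996, 0.093, -0.001], [0.093, 0.996, 0.0], [0.001, 0.0, -1.0]]
wrist_force: [-0.5, -0.1, -2.9]
grip_width: 0.0198
```

```bash
python3 - <<'E'
from h import *
s=sensors.get_state();I=cams.snapshot('wrist');T=cams.snapshot('side');cv2.imwrite('pics/w3.png',I);cv2.imwrite('pics/s3.png',T);np.save('w3.npy',np.r_[s['position'],s['ee_rot'].ravel()])
print(s['t'],s['position'],s['ee_rot'],s['joints'])
a=cv2.resize(I[60:300,180:400],None,fx=2,fy=2,interpolation=cv2.INTER_CUBIC)
b=cv2.resize(T[100:220,220:310],None,fx=4,fy=4,interpolation=cv2.INTER_CUBIC)
cv2.imwrite('pics/c3.png',np.hstack([a,b]))
E
```

```text
9.5333 [ 0.64898183 -0.13927816  0.17893631] [[-9.95631699e-01  9.33619252e-02 -1.03471325e-03]
 [ 9.33615261e-02  9.95632182e-01  4.27611375e-04]
 [ 1.07011644e-03  3.29141031e-04 -9.99999373e-01]] [-3.93037997e-01  4.31256134e-01  1.38488201e+00 -1.32498677e-06
  1.32657410e+00 -1.87033608e+00]
```

View pics/c3.png

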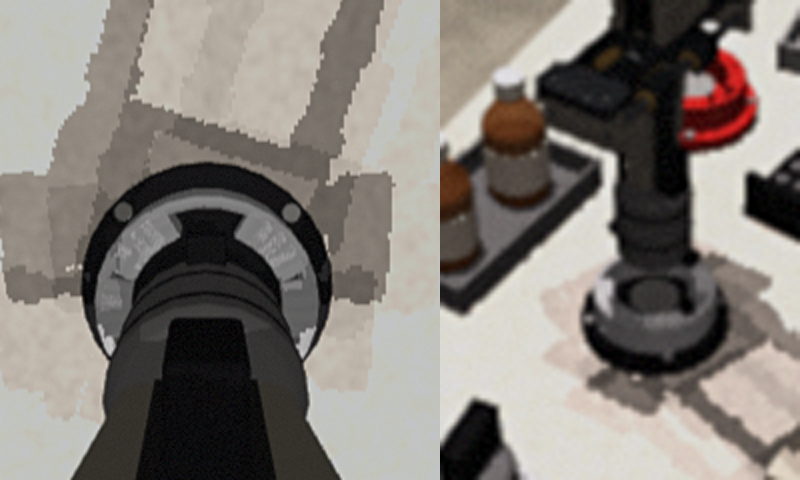

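```bash
python3 - <<'E'
from h import *
a=np.load('w3.npy');s=dict(position=a[:3],ee_rot=a[3:].reshape(3,3))
I=cv2.imread('pics/w3.png')
print(I[150:200,281:285].mean((1,2)).round(0))
def t(c,r,z): return ((rays('wrist',[[c,r]],z,s)[0]-s['position'])@s['ee_rot']*1000).round(1)
for r in range(164,186,2): print(r,t(283,r,.0933),t(283,r,.0853),t(283,r,.043))
for c in (96,320): print(t(180+c/2,60+290/2,.043))
cv2.imwrite('pics/c4.png',cv2.convertScaleAbs(cv2.resize(I[130:230,235:335],None,fx=6,fy=6,interpolation=cv2.INTER_CUBIC),alpha=3,beta=-20))
E
```

```text
[ 20.  20.  18.  23.  59.  79.  78.  90. 117. 134. 133. 128. 118.  94.
  54.  20.  17.  19.  19.  21.  14.  10.  14.  14.  15.  10.  13.  12.
  19.  20.  18.  17.  19.  20.  18.  18.  18.  18.  17.  18.  17.  27.
  37.  43.  37.  22.  27.  40.  42.  41.]
164 [47.5  0.7 85.7] [46.5  0.7 93.7] [ 40.9   0.8 136. ]
166 [46.2  0.7 85.7] [45.1  0.7 93.7] [ 39.2   0.8 136. ]
168 [44.8  0.7 85.7] [43.7  0.7 93.7] [ 37.5   0.8 136. ]
170 [43.4  0.7 85.7] [42.2  0.7 93.7] [ 35.9   0.8 136. ]
172 [42.1  0.7 85.7] [40.8  0.7 93.7] [ 34.2   0.8 136. ]
174 [40.7  0.7 85.7] [39.4  0.7 93.7] [ 32.5   0.8 136. ]
176 [39.3  0.7 85.7] [38.   0.7 93.7] [ 30.9   0.8 136. ]
178 [37.9  0.7 85.7] [36.5  0.7 93.7] [ 29.2   0.8 136. ]
180 [36.5  0.7 85.7] [35.1  0.7 93.7] [ 27.5   0.8 136. ]
182 [35.1  0.7 85.7] [33.7  0.7 93.7] [ 25.8   0.8 136. ]
184 [33.7  0.7 85.7] [32.2  0.7 93.7] [ 24.1   0.8 136. ]
[  5.8 -46.4 135.9]
[  5.8  49.7 136. ]
```

View pics/c4.png

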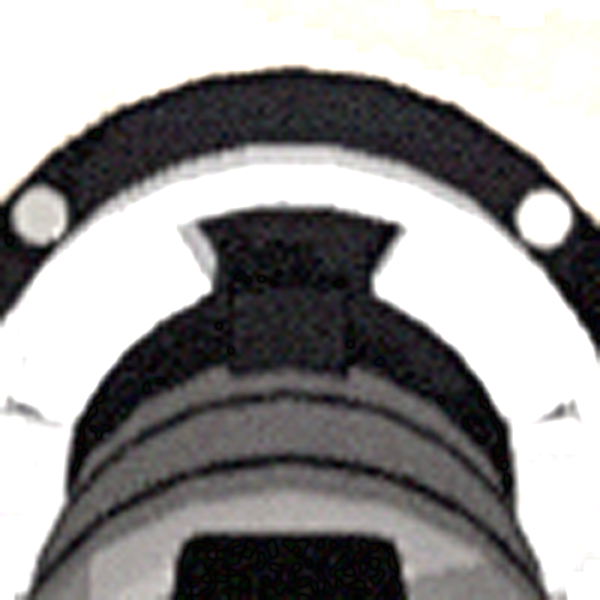

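Canister and port agree within about 1 mm (lug centre vs notch centre +0.9 mm in tool y). Correct that and lower to just above the spring plate.

>>> {"fn": "move_arm", "kwargs": {
  "delta_pos": [
    [0, 0.1, 0],
    [0, 0, 1.0],
    [0, 0, 1.0],
    [0, 0, 0.6],
    [0, 0, 0.5],
    [0, 0, 0.4],
    [0, 0, 0.4],
    [0, 0, 0.4],
    [0, 0, 0],
    [0, 0, 0]
  ],
  "yaw": [0, 0, 0, 0, 0, 0, 0, 0, 0, 0]
}}

```text
t: 10.47
position: [0.6494, -0.1385, 0.1365]
ee_rot: [[-0.995, 0.096, -0.0], [0.096, 0.995, 0.0], [0.0, 0.0, -1.0]]
wrist_force: [0.4, 0.4, -3.2]
grip_width: 0.0197
```

>>> {"fn": "move_arm", "kwargs": {
  "delta_pos": [
    [0, 0, 0.3],
    [0, 0, 0.3],
    [0, 0, 0.2],
    [0, 0, 0.2],
    [0, 0, 0],
    [0, 0, 0]
  ],
  "yaw": [0, 0, 0, 0, 0, 0]
}}

```text
t: 10.97
position: [0.6501, -0.1388, 0.1276]
ee_rot: [[-0.995, 0.096, 0.002], [0.096, 0.995, -0.001], [-0.002, -0.001, -1.0]]
wrist_force: [0.8, 0.1, 3.7]
grip_width: 0.0195
```

Spring force is as expected (6.7 N − 3 N weight), no side load. Press down to near the floor.

>>> {"fn": "move_arm", "kwargs": {
  "delta_pos": [
    [0, 0, 0.3],
    [0, 0, 0.3],
    [0, 0, 0.3],
    [0, 0, 0.2],
    [0, 0, 0.1],
    [0, 0, 0],
    [0, 0, 0]
  ],
  "yaw": [0, 0, 0, 0, 0, 0, 0]
}}

```text
t: 11.55
position: [0.6501, -0.1388, 0.1156]
ee_rot: [[-0.995, 0.096, 0.002], [0.096, 0.995, -0.001], [-0.002, -0.001, -1.0]]
wrist_force: [0.3, 0.3, 7.3]
grip_width: 0.0197
```

>>> {"fn": "move_arm", "kwargs": {
  "delta_pos": [
    [0, 0, 0],
    [0, 0, 0],
    [0, 0, 0],
    [0, 0, 0],
    [0, 0, 0],
    [0, 0, 0]
  ],
  "yaw": [0.08, 0.08, 0.08, 0.08, 0.08, 0]
}}

```text
t: 12.05
position: [0.6502, -0.139, 0.1158]
ee_rot: [[-0.878, 0.479, 0.002], [0.479, 0.878, -0.001], [-0.002, 0.0, -1.0]]
wrist_force: [-0.7, -0.6, 7.6]
grip_width: 0.0199
```

```bash
python3 -c "
from h import *
s=sensors.get_state();print(s['wrist_force'],s['wrist_torque'],s['position'],s['joints'])"
```

```text
[-0.69079122 -0.60652317  7.5572381 ] [ 0.03466421 -0.01592995 -0.03467998] [ 0.65023608 -0.13901914  0.1158    ] [-3.91819197e-01  4.94209007e-01  1.43051982e+00 -2.79435344e-04
  1.21438329e+00 -1.46330649e+00]
```

>>> {"fn": "move_arm", "kwargs": {
  "delta_pos": [
    [0, 0, 0],
    [0, 0, 0],
    [0, 0, 0],
    [0, 0, 0],
    [0, 0, 0],
    [0, 0, 0],
    [0, 0, 0],
    [0, 0, 0],
    [0, 0, 0],
    [0, 0, 0],
    [0, 0, 0],
    [0, 0, 0]
  ],
  "yaw": [0.1, 0.1, 0.1, 0.1, 0.1, 0.1, 0.1, 0.1, 0.1, 0.1, 0.1, 0.08]
}}

```text
t: 13.05
position: [0.6502, -0.139, 0.1158]
ee_rot: [[0.109, 0.994, 0.002], [0.994, -0.109, -0.001], [-0.001, 0.002, -1.0]]
wrist_force: [-0.5, 1.4, 7.0]
grip_width: 0.0201
```

>>> {"fn": "move_arm", "kwargs": {
  "delta_pos": [
    [0, 0, 0],
    [0, 0, 0]
  ],
  "yaw": [0, 0]
}}

```text
t: 13.22
position: [0.6502, -0.139, 0.1158]
ee_rot: [[0.105, 0.994, 0.002], [0.994, -0.105, -0.001], [-0.001, 0.002, -1.0]]
wrist_force: [0.1, 0.4, 7.5]
grip_width: 0.0201
```

```bash
python3 -c "
from h import *
s=sensors.get_state();print(s['wrist_force'],s['wrist_torque'],s['joints'])"
```

```text
[0.11445222 0.38805757 7.49148141] [ 0.03502841  0.09335475 -0.08365858] [-3.91812292e-01  4.94215321e-01  1.43054800e+00 -8.08227601e-05
  1.21442161e+00 -2.86359942e-01]
```

Turned 90.5° with negligible torque. Let it rise into the pockets.

>>> {"fn": "move_arm", "kwargs": {
  "delta_pos": [
    [0, 0, -0.2],
    [0, 0, -0.2],
    [0, 0, -0.1],
    [0, 0, -0.1],
    [0, 0, 0],
    [0, 0, 0]
  ],
  "yaw": [0, 0, 0, 0, 0, 0]
}}

```text
t: 13.72
position: [0.6502, -0.139, 0.1215]
ee_rot: [[0.105, 0.994, 0.002], [0.994, -0.105, -0.001], [-0.001, 0.002, -1.0]]
wrist_force: [0.6, -0.8, 7.4]
grip_width: 0.0197
```

```bash
python3 -c "
from h import *
s=sensors.get_state();print(s['wrist_force'],s['wrist_torque'],s['position'])"
```

```text
[ 0.55719324 -0.80125302  7.35657553] [-0.08663835 -0.17821513 -0.08813521] [ 0.65021641 -0.13895941  0.12146076]
```

>>> {"fn": "move_arm", "kwargs": {
  "delta_pos": [
    [0, 0, -0.1],
    [0, 0, -0.05],
    [0, 0, 0],
    [0, 0, 0]
  ],
  "yaw": [0, 0, 0, 0]
}}

```text
t: 14.05
position: [0.6501, -0.1389, 0.1225]
ee_rot: [[0.105, 0.994, 0.002], [0.994, -0.105, -0.001], [-0.001, 0.002, -1.0]]
wrist_force: [2.2, -0.5, 3.8]
grip_width: 0.0199
```

Upward force falls off at 8 mm underside height, so the lugs are at their pocket tops. Release and withdraw.

>>> {"fn": "move_arm", "kwargs": {
  "delta_pos": [
    [0, 0, 0],
    [0, 0, 0],
    [0, 0, 0],
    [0, 0, 0],
    [0, 0, 0],
    [0, 0, 0],
    [0, 0, 0],
    [0, 0, 0],
    [0, 0, 0]
  ],
  "yaw": [0, 0, 0, 0, 0, 0, 0, 0, 0],
  "gripper": -0.2
}}

```text
t: 14.8
position: [0.6494, -0.1385, 0.1221]
ee_rot: [[0.105, 0.994, -0.0], [0.994, -0.105, -0.0], [-0.0, -0.0, -1.0]]
wrist_force: [-0.1, 0.4, -0.4]
grip_width: 0.0546
```

>>> {"fn": "move_arm", "kwargs": {
  "delta_pos": [
    [0, 0, -0.5],
    [0, 0, -1],
    [0, 0, -2],
    [0, 0, -2],
    [0, 0, -2],
    [0, 0, -2],
    [0, 0, -2],
    [0, 0, -1.0],
    [0, 0, 0],
    [0, 0, 0]
  ],
  "yaw": [0, 0, 0, 0, 0, 0, 0, 0, 0, 0]
}}

```text
t: 15.63
position: [0.6496, -0.1386, 0.2476]
ee_rot: [[0.105, 0.994, 0.001], [0.994, -0.105, -0.0], [-0.0, 0.001, -1.0]]
wrist_force: [-0.3, -0.5, -0.8]
grip_width: 0.055
```

```bash
python3 - <<'E'
from h import *
s=sensors.get_state();I=cams.snapshot('wrist');T=cams.snapshot('side');cv2.imwrite('pics/w5.png',I);cv2.imwrite('pics/s5.png',T)
print(s['t'],s['position'],s['wrist_force'],s['grip_width'])
a=cv2.resize(I,(480,360))
b=cv2.resize(T[130:250,205:310],None,fx=3,fy=3,interpolation=cv2.INTER_CUBIC)
cv2.imwrite('pics/c5.png',np.hstack([a,b]))
E
```

```text
15.6333 [ 0.64959443 -0.13861146  0.24759909] [-0.31108905 -0.49773822 -0.81693093] 0.05498208618257866
```

View pics/c5.png

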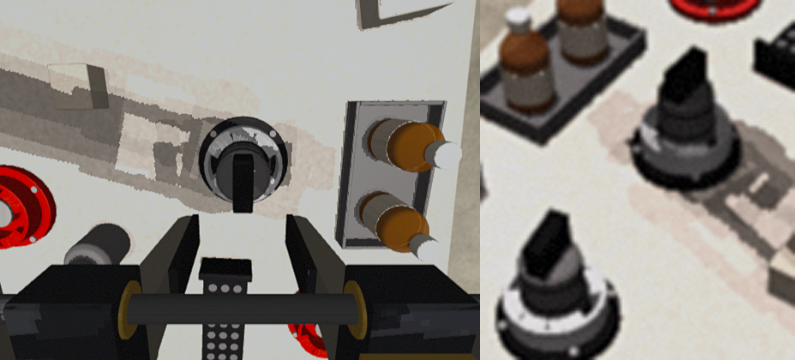

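Canister upright in the port, bar across the notch line as in the neighbour. One numeric check of height against the projected bar corners.

```bash
python3 - <<'E'
from h import *
m=cams.camera_model('side');f=210/np.tan(np.radians(m['fovy']/2))
T=cv2.imread('pics/s5.png');B=cv2.resize(T[140:200,245:300],None,fx=9,fy=9,interpolation=cv2.INTER_CUBIC)
u=np.array([.105,.994]);v=np.array([.994,-.105])
for z,col in((.128,(0,255,0)),(.120,(0,0,255))):
    q=[]
    for a,b in((27,10),(27,-10),(-27,-10),(-27,10)):
        p=np.r_[np.array([.650,-.139])+(u*a+v*b)/1000,z,1];c=m['world_to_cam']@p
        q.append([(m['cx']+f*c[0]/-c[2]-245)*9,(m['cy']-f*c[1]/-c[2]-140)*9])
    cv2.polylines(B,[np.int32(q)],True,col,1)
cv2.imwrite('pics/c6.png',B)
E
```

```text
(no output)
```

View pics/c6.png

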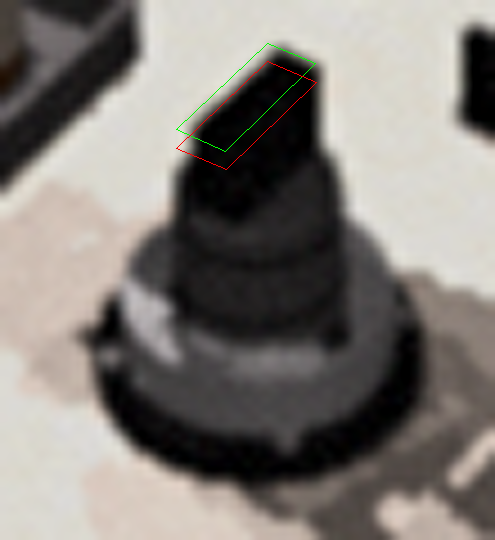

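```bash
python3 -c "
from plant import arm;print(arm.finish_job())"
```

```text
the job is handed in; nothing more can be done
None
```

The canister is seated and locked in the empty port as far as my checks show, and I handed the job in at about 15.7 s. I gripped it by its bar, lowered the lugs through the notches and pressed to about 1 mm above the floor. I then turned it 90.5° clockwise, let it rise about 7 mm, let go and drew the arm clear.

- **Forces:** The spring force followed the expected curve on the way down, and the turn met almost no torque. On the rise, the spring still pushed up past the 3 mm height where the lip would have held the lugs. It fell off near 8 mm, the seated height. After letting go, the gripper read about 0 N.
- **Images:** The last pictures show the canister upright with its bar across the notch line, and the near notch looks empty. The bar's top lies near the projection for 128 mm rather than 120 mm, with about 1–2 px of sideways mismatch. I put that down to camera calibration, so the picture alone does not settle the height.
- **Disagreement:** The top and wrist cameras differed by 4–6 mm on the canister's sideways position. The grip made that harmless, and the lugs went through the notches with no side force.
- **Not checked:** I took no measurement of the other objects at the end. The only contact forces came from the canister and port.

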